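# Hook the sample cup out of the conditioning chamber and put it on the balance

### The job

Take the red-handled lifting hook from its caddy, reach down with it through the round port in the chamber's roof, hook the sample cup by its orange bail and lift it out of its white drip dish, leaving the dish on the pedestal. Set the cup down gently, upright, in the middle of the balance pan, unhook it, and stand the hook back in its caddy. Do not touch the cup with the gripper, do not tip it, and leave the other things on the bench where they are.

Things in the scene. Friction and masses are not known exactly. Their poses are not given: they have to be found in the camera images.
- chamber: Fixed conditioning chamber, a closed box 220 x 220 mm, 140 mm high, clear walls. Origin: centre of its underside; x, y along its sides. The clear roof is 6 mm thick (top at 140 mm) with a round port of 126 mm diameter in its middle, edged by a black ring 2 mm proud. Inside, under the port, an aluminium pedestal of 80 mm diameter.
- port (a point): Centre of the round port, level with the top of the roof.
- pedestal (a point): Centre of the pedestal's top, 40 mm above the bench.
- dish: Loose white drip dish, 90 mm across, 10 mm high, floor 3 mm thick, standing on the pedestal. Origin: centre of its underside. The cup stands in it with about 5 mm of play all round.
- cup: Loose steel sample cup with a blue puck fixed in it, 70 mm across, rim 30 mm high, 0.10 to 0.21 kg, standing in the dish. Origin: centre of its underside, z up. Its rigid orange bail has two 8 mm uprights at y = +33 and -33 mm (58 mm free between them), joined by a level bar along the cup's y axis.
- bail (a point): Middle of the bail's level round bar (8 mm diameter), on its axis: 68 mm above the cup's underside, 34 mm free height between bar and rim. At the start it lies about 29 mm below the roof's top.
- hook: Loose lifting hook, 145 mm tall, 0.12 kg, stands on its foot. Origin: centre of its underside, z up. A steel C open to its +x side, 24 mm wide in y: foot 5 mm thick from x = -17 to +17 mm; lip at x = 12 to 17 mm, its top at 15 mm height; shank at x = -17 to -12 mm, 80 mm high; an arm on top at 80 to 85 mm. A bar enters over the lip and rests on the foot, in the 24 mm from lip to shank.
- hook_grip (a point): Where to grip the hook: on its z axis, 117 mm above its underside, in the red handle, which is 22 x 22 mm and spans heights 85 to 145 mm.
- caddy: Fixed grey open-topped caddy, outside 60 (x) x 50 (y) x 60 mm high, walls and floor 5 mm thick, inside 50 x 40 mm. Origin at the centre of its underside. The hook stands upright in it, at the start with its x axis within about 0.1 rad of the caddy's x axis.
- balance: Fixed white bench balance 260 (x) x 200 (y) mm, body 54 mm high. Origin at the centre of its underside.
- pan (a point): Centre of the top of the balance's square steel pan, 150 x 150 mm, 70 mm above the bench (40 mm along +x from the balance's origin).
- beaker: Bystander: loose glass beaker, 70 mm across, 90 mm high. Origin at the centre of its underside.
- bottle: Bystander: loose white plastic bottle with a blue cap, 64 mm across, 150 mm high. Origin at the centre of its underside.
- jar: Bystander: loose amber jar with a black lid, 60 mm across, 75 mm high, near the caddy. Origin at the centre of its underside.
- weight: Bystander: loose brass weight, 48 mm across, 70 mm high, near the caddy. Origin at the centre of its underside.
- spatula: Bystander: loose spatula 180 mm long, lying flat on the bench to the robot's right.
- tub: Bystander: loose green tub, 90 mm across, 60 mm high. Origin at the centre of its underside.

How it is judged:
On the way, in this order (a step that is already met when the one before it is completed fails the run):
1. the cup hangs on the hook, wholly above the chamber's roof, the dish left below (z of cup in the frame of port above 0 m and contact force between hook and cup above 0.3 N and horizontal distance between dish and pedestal below 0.02 m), for 0.2 s.
2. the cup stands on the balance pan, free of the hook (horizontal distance between cup and pan below 0.035 m and z of cup in the frame of pan below 0.004 m and angle between cup's own z axis and vertical below 0.1 rad and contact force between hook and cup below 0.05 N), for 0.2 s.
At the end, for the whole second after the job is handed in: The cup stands upright (within 0.1 rad) and still on the balance pan, its centre within 35 mm of the pan's centre, free of the hook; the hook stands at rest in its caddy, foot on the floor; the drip dish lies flat on the pedestal, within 20 mm of its centre (all of step 2 and z of cup in the frame of pan above -0.004 m and linear speed of each of cup, hook below 0.02 m/s and horizontal distance between hook and caddy below 0.02 m and z of hook in the frame of caddy below 0.012 m and angle between hook's own z axis and vertical below 0.25 rad and horizontal distance between dish and pedestal below 0.02 m and z of dish in the frame of pedestal below 0.004 m and angle between dish's own z axis and vertical below 0.1 rad); the robot touches nothing.
It fails at once if the gripper's fingers touch the cup (contact force between the fingers and cup above 0.5 N).
It fails at once if the cup is tipped by more than 0.6 rad (angle between cup's own z axis and vertical above 0.6 rad).
It fails at once if the cup is dropped or pressed hard on the balance (over 25 N) (contact force between cup and balance above 25 N).
It fails at once if a bystander is moved by more than 40 mm (distance of any of beaker, bottle, jar, weight, spatula, tub from where it was at the start of the episode above 0.04 m).
It also fails if it takes over 67 s, if anything falls off the work surface, if the arm or the gripper's body presses on something with over 40 N, if the wrist force passes 120 N, or if a joint passes its speed limit or range.

### The arm

A 6-joint arm with a two-finger parallel gripper is mounted at the origin on the work surface. World frame = base frame: x ahead of the robot, y to its left, z up, the work surface at z = 0. Lengths are in m, angles in rad, forces in N, time in s.
With the tool pointing down it reaches from about 0.275 to 1 m from the base axis. Payload 8.4 kg.
Tool frame: the origin (TCP) lies on the centre line of the jaws, within the pads' length; the fingertips stand 17 mm ahead of it and the grasp point (between the pads) lies 2 mm behind it (bot.tcp_to_tips is the y of the fingertips in the tool frame, in m); y points along the fingers, z is the direction in which the jaws open and shut, and the axes are right-handed (so a half turn about y gives the same grasp; the last joint's range is limited). The gripper opens to 85 mm and grips with 20 to 120 N. Pads are 22 mm wide; open, the fingers measure 114 mm over their backs; the gripper's body (76 mm by 85 mm) begins 54 mm behind the grasp point. The pads swing forward as they close: fully open they stand 13 mm farther back than shut.
Start: joints at [1.174, 0.353, 1.633, -0, 1.155, -0.002], TCP at [0.24, 0.577, 0.248] pointing down, gripper open.
Joint ranges: [-2.63, 2.63], [-0.92, 2.1], [0.06, 2.66], [-1.3, 4.44], [0, 2.69], [-3.02, 3.02]. Speed limits (rad/s): [2.22, 2.22, 2.79, 3.14, 3.14, 3.14].

### API

Orientations are given as a unit quaternion [x, y, z, w].
In Python, from workcell import bot, hand, kinematics, get_obs, vision, hand_in gives the robot as it stands. The module is installed in compiled form; this text tells all that it offers. Calls block until the motion is done:
- bot.reach(position, orientation): joint-space move of the TCP to a pose.
- bot.servo_line(position, ori=None, velocity=0.15): straight line of the TCP; ori=None keeps the orientation; velocity is the mean speed in m/s.
- bot.goto_joints(angles): joint-space move.
- hand.move_gripper(opening, strength=None): finger opening in m; strength is the grip in N (None keeps the last); returns when the fingers have stopped.
- bot.dwell(seconds).
- kinematics.solve_ik(position, orientation): joint angles nearest the present ones, or None.
- get_obs(): the state.
- vision.read_camera(name): name is "scene" or "top" or "wrist"; returns a dict with "frame" (480x640x3 uint8, red, green, blue), "intrinsics" (3x3 intrinsics, pixels), "view" (4x4, takes a point from world to camera coordinates). Camera axes: x right, y down, z forward; pixel columns grow to the right and rows downward; lengths in m; the calibration is good to about 2 mm. The wrist camera is an equidistant fisheye: a pixel r from the principal point sees the ray r / f radians off the axis. A picture is of the moment at which its call begins. There is no depth.
A pose or a line that the arm cannot do raises bot.IKError and nothing moves.
- hand_in(): hands the job in, once; it reports no verdict.
The state is a dict: "time_s": time; "joint_pos": joint angles; "joint_vel": joint speeds; "joint_efforts": joint torques, N m; "position": TCP position; "orientation": TCP orientation; "wrist_force": force on the tool from outside, world axes, zero at the start; "ft_torque": the same for the moment, N m; "gripper_width": finger opening in m.
Only numpy, scipy, OpenCV 4.12 (cv2) and the standard library are available. Lean on these libraries where they do the work, as an engineer would, in place of code of your own. Each camera call takes 0.05 s, during which the arm holds its last target.

## Working session

There is one attempt and no reset: what is moved stays moved. The work goes in short steps, each a Python script; the robot and the scene stay as the last script left them, time stands still between calls to the robot, and variables do not carry over. Pictures are saved under pics/ and viewed, and the job is handed in when it is done.

```bash
mkdir -p pics; ls
python3 - <<'E'
from workcell import bot, hand, kinematics, get_obs, vision
import cv2,numpy as np
o=get_obs(); print(o)
print(bot.tcp_to_tips)
for n in ["scene","top","wrist"]:
    c=vision.read_camera(n); cv2.imwrite(f"pics/{n}0.png",c["frame"][...,::-1]); print(n,c["intrinsics"],c["view"])
E
```

```text
pics
{'time_s': 0.0, 'joint_pos': array([ 1.17360366e+00,  3.53653442e-01,  1.63414190e+00, -2.84154910e-07,
        1.15518500e+00, -2.41191899e-03]), 'joint_vel': array([-1.34909776e-04, -2.51961467e-05,  1.53747760e-03,  5.25009634e-04,
       -1.33455696e-06, -7.37474312e-04]), 'joint_efforts': array([ 1.96619312e-04, -6.05230665e+01, -3.42079496e+01,  3.13501105e-04,
        8.76655744e-03,  5.91375780e-06]), 'position': array([0.24021057, 0.57650547, 0.24755503]), 'orientation': array([ 0.69385668, -0.13876867,  0.13857409, -0.69289493]), 'wrist_force': array([-0.43239553,  0.23232302,  0.25370082]), 'ft_torque': array([-0.01873122, -0.00596376, -0.03476673]), 'gripper_width': 0.08524912850322616}
0.017
scene [[435.06225496   0.         316.15775427]
 [  0.         435.06225496 234.2566952 ]
 [  0.           0.           1.        ]] [[ 0.08810632  0.99600213 -0.01473204 -0.05881115]
 [ 0.64481435 -0.06830051 -0.76128148 -0.29379239]
 [-0.75924419  0.05757427 -0.64825417  1.71367502]
 [ 0.          0.          0.          1.        ]]
top [[519.56655341   0.         323.05539488]
 [  0.         519.56655341 241.65149858]
 [  0.           0.           1.        ]] [[-9.16408912e-03 -9.99958005e-01  8.24783349e-05  4.80233402e-03]
 [-9.88557553e-01  9.04719047e-03 -1.50572616e-01  6.11936824e-01]
 [ 1.50565546e-01 -1.46139545e-03 -9.88598948e-01  1.27485064e+00]
 [ 0.00000000e+00  0.00000000e+00  0.00000000e+00  1.00000000e+00]]
wrist [[371.64829954   0.         315.76987578]
 [  0.         371.64829954 242.26757471]
 [  0.           0.           1.        ]] [[ 0.38597428  0.92250855 -0.00135329 -0.6227935 ]
 [ 0.88334014 -0.36916264  0.28884103 -0.03673304]
 [ 0.26595874 -0.11268062 -0.95737612  0.38123127]
 [ 0.          0.          0.          1.        ]]
```

View pics/scene0.png

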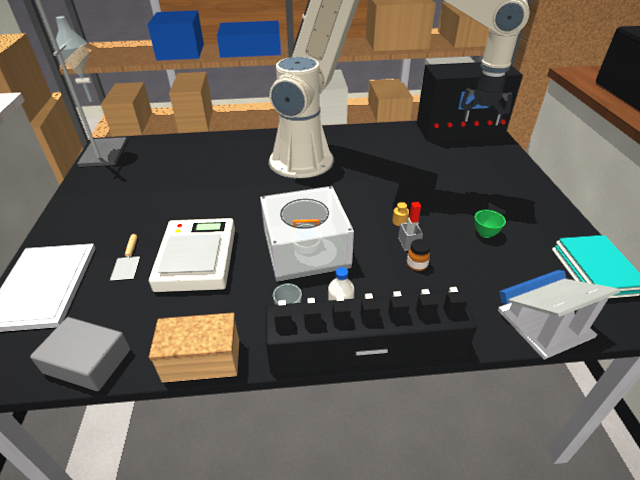

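View pics/top0.png

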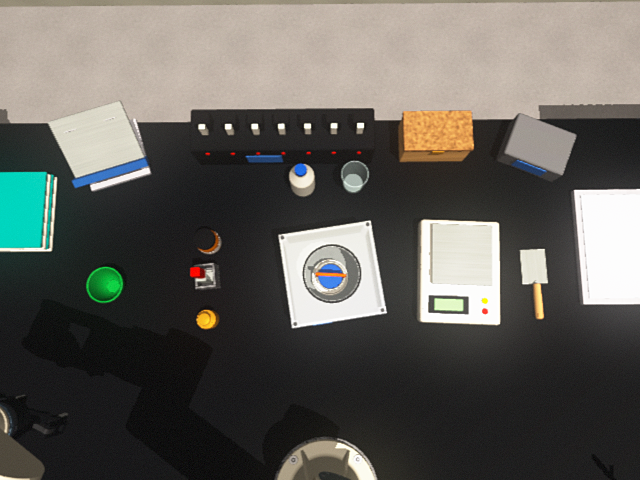

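View pics/wrist0.png

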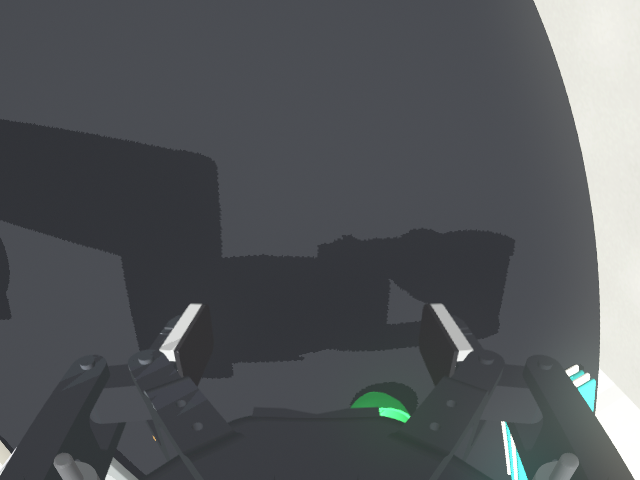

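The scene and top views show everything. In the top view the caddy is near (206,275), the port near (331,273) with the bail running roughly along world y, and the balance pan near (464,254). The jar at (208,241) and the brass weight at (206,319) sit either side of the caddy. I'll zoom in next.

Run:
```python
import cv2,numpy as np
t=cv2.imread("pics/top0.png"); s=cv2.imread("pics/scene0.png")
cv2.imwrite("pics/z1.png",cv2.resize(t[220:340,160:260],None,fx=6,fy=5 and 6,interpolation=cv2.INTER_CUBIC)[:600])
cv2.imwrite("pics/z2.png",cv2.resize(t[215:335,270:395],None,fx=5,fy=5,interpolation=cv2.INTER_CUBIC))
cv2.imwrite("pics/z3.png",cv2.resize(s[180:290,250:450],None,fx=4,fy=4,interpolation=cv2.INTER_CUBIC))
cv2.imwrite("pics/z4.png",cv2.resize(t[210:335,410:510],None,fx=4,fy=4,interpolation=cv2.INTER_CUBIC))
```

```text
(no output)
```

View pics/z1.png

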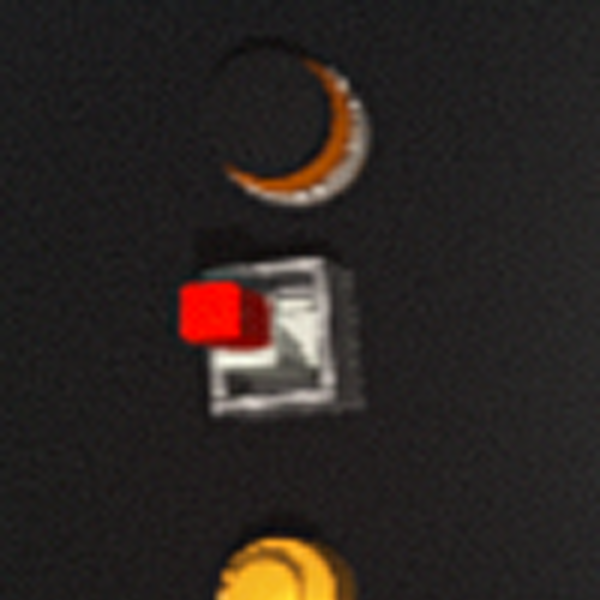

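View pics/z2.png

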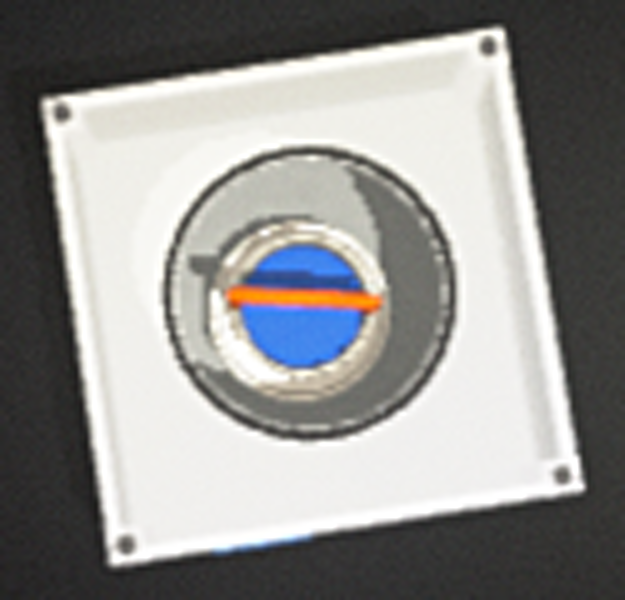

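View pics/z3.png

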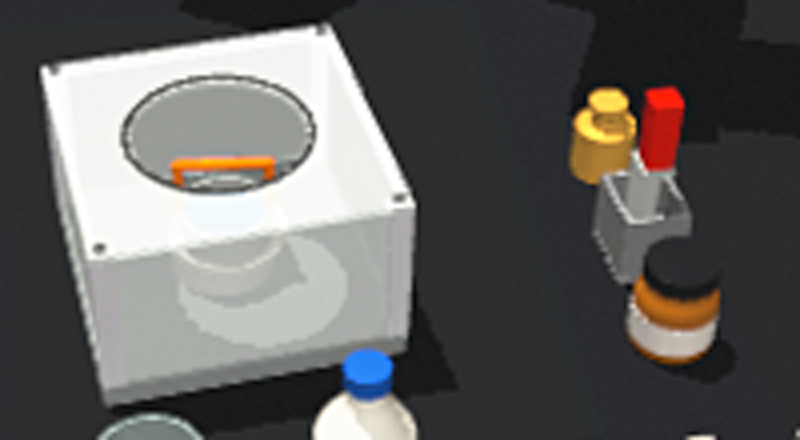

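View pics/z4.png

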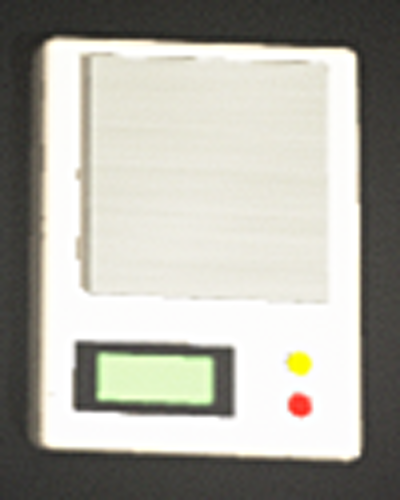

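z1 shows the hook's handle top at about (195,272) in the top view. z2 shows the bail bar running from about (316,274) to (346,275) and the port centred near (332,273). z4 shows the pan near (462,254). It isn't clear yet which way the hook opens.

```bash
cat > h.py <<'E'
from workcell import bot, hand, kinematics, get_obs, vision
import cv2,numpy as np
from scipy.spatial.transform import Rotation as R
def ray(c,px):
    K=np.asarray(c["intrinsics"]);V=np.asarray(c["view"])
    p=np.array([(px[0]-K[0,2])/K[0,0],(px[1]-K[1,2])/K[1,1]])
    if c.get("fish"):
        r=np.hypot(*p); d=np.array([p[0]/r*np.sin(r),p[1]/r*np.sin(r),np.cos(r)])
    else: d=np.array([*p,1.])
    Rm=V[:3,:3]; return -Rm.T@V[:3,3], Rm.T@d
def onz(c,px,z):
    o,d=ray(c,px); return o+d*(z-o[2])/d[2]
def proj(c,P):
    K=np.asarray(c["intrinsics"]);V=np.asarray(c["view"]);q=V[:3,:3]@np.asarray(P)+V[:3,3]
    if c.get("fish"):
        r=np.hypot(q[0],q[1]);th=np.arctan2(r,q[2]);u=q[:2]/r*th
    else: u=q[:2]/q[2]
    return u*K[0,0]+K[:2,2]
def cam(n,save=None):
    c=vision.read_camera(n); c["fish"]=n=="wrist"
    if save: cv2.imwrite(save,c["frame"][...,::-1])
    return c
def down(zang):
    """tool down, jaw axis z at heading zang in world"""
    y=np.array([0,0,-1.]);z=np.array([np.cos(zang),np.sin(zang),0]);x=np.cross(y,z)
    return R.from_matrix(np.c_[x,y,z]).as_quat()
E
python3 - <<'E'
from h import *
c=cam("top"); s=cam("scene")
g=lambda x,y,f,ox,oy:((x+.5)/f-.5+ox,(y+.5)/f-.5+oy)
z1=lambda x,y:g(x,y,6,160,220)
z2=lambda x,y:g(x,y,5,270,215)
z4=lambda x,y:g(x,y,4,410,210)
z3=lambda x,y:g(x,y,4,250,180)
p=lambda n,v:print(n,np.round(v,4))
for q in [(181,284),(237,282),(240,342),(183,343),(210,313)]: p("handle top",onz(c,z1(*q),.15))
for q in [(210,275),(326,260),(333,404),(212,412)]: p("caddy rim",onz(c,z1(*q),.06))
p("bail a",onz(c,z2(232,296),.115));p("bail b",onz(c,z2(381,302),.115))
p("port",onz(c,z2(310,292),.141))
for q in [(42,98),(505,30),(583,490),(110,566)]: p("roof",onz(c,z2(*q),.14))
for q in [(90,54),(328,62),(328,301),(86,293)]: p("pan",onz(c,z4(*q),.07))
p("weighttop",onz(c,z1(280,590),.07)); p("jar top",onz(c,z1(270,115),.075))
# scene cross-check
p("sc handle top",onz(s,z3(664,95),.15)); p("sc bail a",onz(s,z3(173,162),.111));p("sc bail b",onz(s,z3(272,163),.111))
p("sc port",onz(s,z3(219,134),.141))
E
```

```text
handle top [0.5396 0.3097 0.15  ]
handle top [0.5402 0.288  0.15  ]
handle top [0.5169 0.2862 0.15  ]
handle top [0.5167 0.3082 0.15  ]
handle top [0.5282 0.2981 0.15  ]
caddy rim [0.5527 0.3208 0.06  ]
caddy rim [0.5586 0.2726 0.06  ]
caddy rim [0.4986 0.2684 0.06  ]
caddy rim [0.4958 0.3184 0.06  ]
bail a [0.524  0.0168 0.115 ]
bail b [ 0.5205 -0.0542  0.115 ]
port [ 0.5232 -0.02    0.141 ]
roof [0.6165 0.1058 0.14  ]
roof [ 0.6472 -0.114   0.14  ]
roof [ 0.4304 -0.1452  0.14  ]
roof [0.3977 0.0736 0.14  ]
pan [ 0.6529 -0.275   0.07  ]
pan [ 0.6464 -0.4241  0.07  ]
pan [ 0.4968 -0.4154  0.07  ]
pan [ 0.503  -0.2664  0.07  ]
weighttop [0.4226 0.2862 0.07  ]
jar top [0.6176 0.2941 0.075 ]
sc handle top [0.5286 0.2974 0.15  ]
sc bail a [ 0.5184 -0.0521  0.111 ]
sc bail b [0.5271 0.0183 0.111 ]
sc port [ 0.5282 -0.0188  0.141 ]
```

The two cameras agree to about 3 mm: handle at (0.528, 0.298), bail middle at (0.5225, -0.018), pan at (0.575, -0.345). Now I'll go above the hook and look at which way it opens.

Run:
```python
from h import *
for a in (94,-86):
    for P in [(.528,.298,.24),(.5225,-.02,.26),(.575,-.345,.3)]:
        q=kinematics.solve_ik(P,down(np.radians(a))); print(a,None if q is None else np.round(q,2))
a=94 if 0 else None
best=min((94,-86),key=lambda a:abs(kinematics.solve_ik((.528,.298,.24),down(np.radians(a)))[5]))
print(best)
bot.reach((.528,.298,.26),down(np.radians(best)))
c=cam("wrist","pics/w1.png"); print(get_obs()["time_s"],proj(c,(.528,.298,.15)))
V=c["view"];print(-V[:3,:3].T@V[:3,3])
```

```text
94 [ 0.51  0.33  1.68 -0.    1.13 -1.13]
94 [-0.04  0.18  1.84 -0.    1.12 -1.68]
94 [-0.54  0.38  1.47 -0.    1.29 -2.18]
-86 [ 0.51  0.33  1.68 -0.    1.13  2.01]
-86 [-0.04  0.18  1.84 -0.    1.12  1.46]
-86 [-0.54  0.38  1.47 -0.    1.29  0.96]
94
1.7833 [316.40412299 247.1438248 ]
[0.45328923 0.29225558 0.3871046 ]
```

View pics/w1.png

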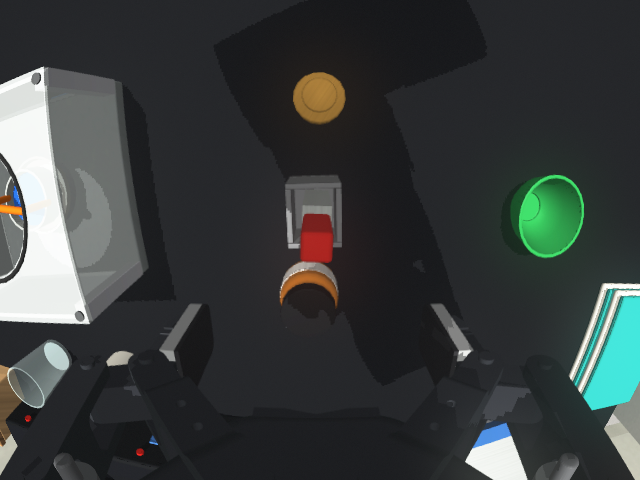

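The handle's top sits at (317,248), as predicted. A light patch shows below it at (317,212), so I'll zoom in on that.

Run:
```python
from h import *
t=cv2.imread("pics/w1.png")
cv2.imwrite("pics/z5.png",cv2.resize(t[165:270,270:360],None,fx=5,fy=5,interpolation=cv2.INTER_CUBIC))
c=cam("wrist")
ax=R.from_euler('z',4,degrees=True).as_matrix()
for s in (1,-1):
    for n,P in dict(shb=(-17,0,5),sht=(-17,0,80),armend=(17,0,80),liptop=(17,0,15),lipbot=(17,0,0),hb=(-11,0,85)).items():
        P=np.array(P)/1000.; P[0]*=s
        w=np.array([.528,.298,.005])+ax@P
        print(s,n,np.round((proj(c,w)-[270,165])*5))
```

```text
1 shb [229. 126.]
1 sht [230. 195.]
1 armend [230. 391.]
1 liptop [230. 298.]
1 lipbot [230. 281.]
1 hb [230. 236.]
-1 shb [230. 287.]
-1 sht [230. 391.]
-1 armend [230. 195.]
-1 liptop [230. 133.]
-1 lipbot [229. 122.]
-1 hb [230. 366.]
```

View pics/z5.png

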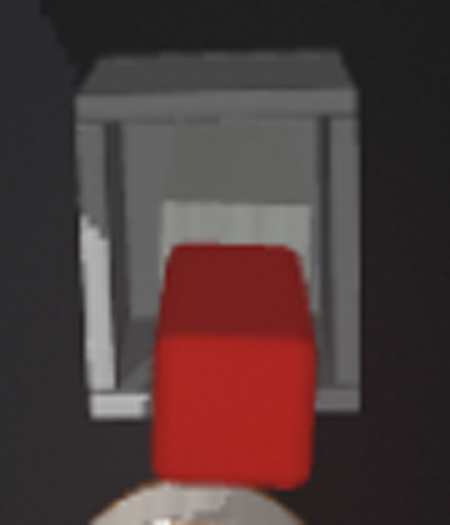

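Run:
```python
from h import *
s0=cam("scene");
img=s0["frame"][...,::-1]
ax=R.from_euler('z',4,degrees=True).as_matrix()
x0,y0,f=385,190,8
base=cv2.resize(img[190:260,385:435],None,fx=f,fy=f,interpolation=cv2.INTER_CUBIC)
out=[base]
for s in (1,-1):
    b=base.copy()
    for (xa,xb,za,zb) in [(-17,17,0,5),(12,17,0,15),(-17,-12,0,85),(-17,11,80,85)]:
        cs=[(x,y,z) for x in (xa,xb) for y in (-12,12) for z in (za,zb)]
        P=[]
        for q in cs:
            q=np.array(q)/1000.; q[0]*=s
            P.append((proj(s0,np.array([.528,.298,.005])+ax@q)-[x0,y0]+.5)*f)
        for i in range(8):
            for j in range(i):
                if sum(u!=v for u,v in zip(cs[i],cs[j]))==1: cv2.line(b,tuple(np.int32(P[i])),tuple(np.int32(P[j])),(0,255,0),1)
    out.append(b)
o=np.hstack(out);cv2.imwrite("pics/z6.png",cv2.resize(o,None,fx=.66,fy=.66,interpolation=cv2.INTER_AREA))
```

```text
(no output)
```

View pics/z6.png

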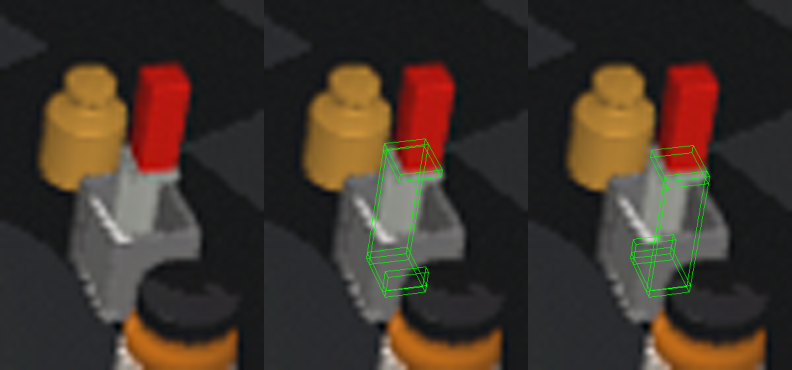

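The overlay settles it. With the shank on the robot's side, opening towards world +x (middle panel), the wireframe matches the image. The mirrored version doesn't. Now to grasp.

```bash
python3 - <<'E'
from h import *
q=down(np.radians(94))
bot.servo_line((.528,.298,.17),velocity=.12)
bot.servo_line((.528,.298,.120),velocity=.07)
print(get_obs()["wrist_force"])
hand.move_gripper(.018,60)
o=get_obs();print(o["gripper_width"],o["wrist_force"],o["position"])
bot.servo_line((.528,.298,.31),velocity=.12)
o=get_obs();print(o["time_s"],o["gripper_width"],o["wrist_force"],o["position"])
cam("wrist","pics/w2.png");cam("scene","pics/s2.png")
E
python3 -c "
import cv2
s=cv2.imread('pics/s2.png');w=cv2.imread('pics/w2.png')
cv2.imwrite('pics/z7.png',cv2.hconcat([cv2.resize(s[120:290,330:480],(400,453)),cv2.resize(w,(400,453))]))"
```

```text
[0.29479789 0.10924364 0.56093974]
0.021391149316390676 [-0.86758701  0.84103412  2.44556398] [0.52820293 0.29821488 0.12028734]
5.9833 0.02152450766768668 [-0.55545018 -0.54335986 -1.01593357] [0.52771744 0.2978469  0.30918891]
```

View pics/z7.png

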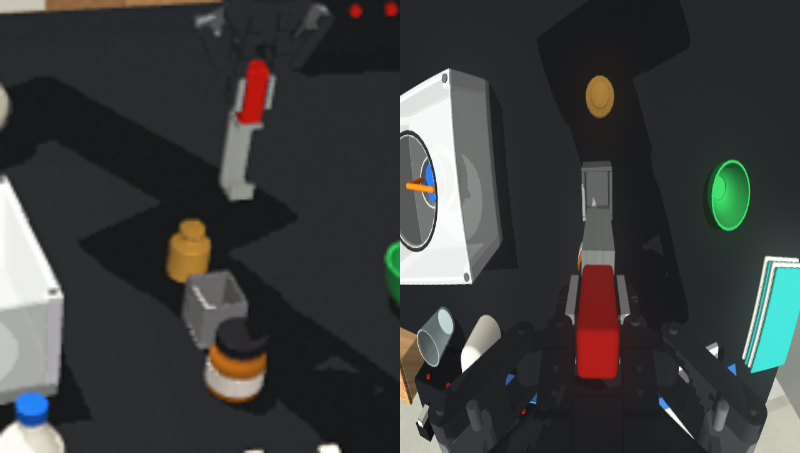

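The hook is held straight and clear of the caddy, and the neighbours haven't moved. I'll move over near the port and refine the bail's pose with the wrist camera.

Run:
```python
from h import *
bot.reach((.49,.07,.31),down(np.radians(85)))
c=cam("wrist","pics/w3.png"); o=get_obs();print(o["time_s"],o["position"])
np.savez("w3.npz",intrinsics=c["intrinsics"],view=c["view"],fish=True)
for P in [(.5255,.0175,.111),(.520,-.053,.111)]: print(proj(c,P))
u=np.int32((proj(c,(.5255,.0175,.111))+proj(c,(.520,-.053,.111)))/2);print(u)
x0,y0=u-[60,50];print(x0,y0)
w=c["frame"][...,::-1]
cv2.imwrite("pics/z8.png",cv2.resize(w[y0:y0+100,x0:x0+120],None,fx=6,fy=6,interpolation=cv2.INTER_CUBIC))
```

```text
7.05 [0.49064812 0.07105686 0.31012771]
[263.61683858 257.92664508]
[192.0510218  258.20964287]
[227 258]
167 208
```

View pics/z8.png

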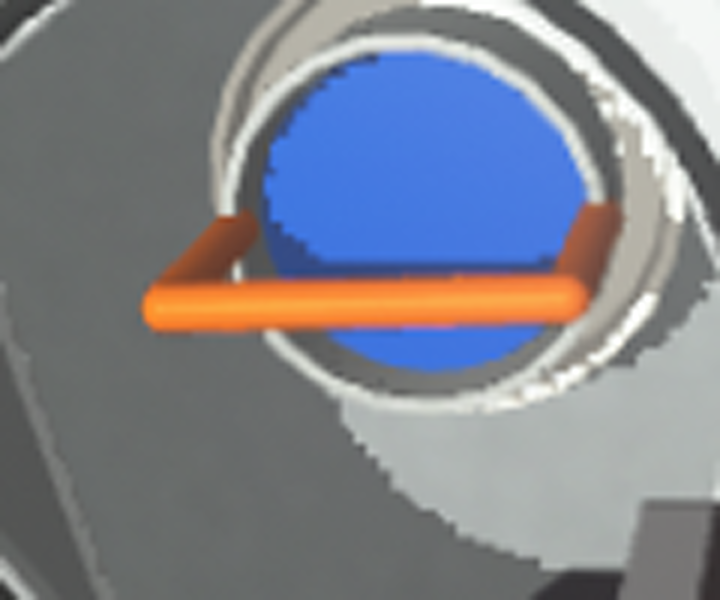

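View pics/w3.png

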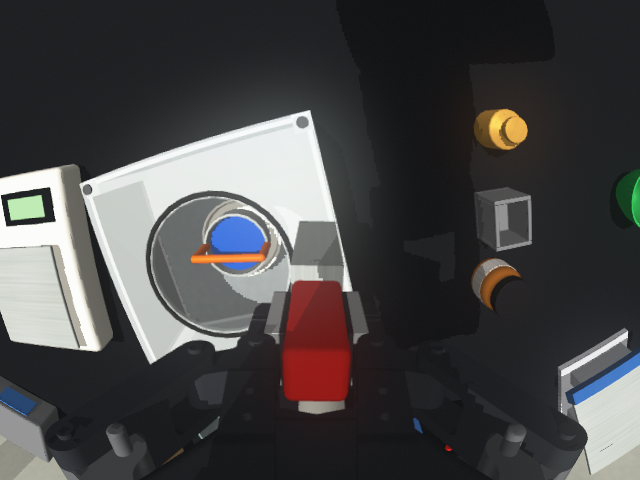

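The orange bar runs from (145,309) to (588,297) in z8, very close to my prediction.

Run:
```python
from h import *
d=np.load("w3.npz");c=dict(intrinsics=d["intrinsics"],view=d["view"],fish=True)
a=onz(c,((145+.5)/6-.5+167,(309+.5)/6-.5+208),.111);b=onz(c,((588+.5)/6-.5+167,(297+.5)/6-.5+208),.111)
print(a,b,(a+b)/2,np.linalg.norm(a-b),np.degrees(np.arctan2(-(b-a)[0],(b-a)[1])))
```

```text
[ 0.52077699 -0.05453161  0.111     ] [0.52474881 0.01852307 0.111     ] [ 0.5227629  -0.01800427  0.111     ] 0.0731625691836688 -3.111980936556676
```

Three views now agree: bail middle at (0.523, -0.018), with a measured length of 73 mm against 74 expected. Next I'll descend beside the bar, slide under it, and take up the weight.

```bash
python3 - <<'E'
from h import *
th=np.radians(-4);hx=np.array([np.cos(th),np.sin(th),0]);q=down(np.radians(86))
mid=np.array([.523,-.018,0]);st=mid-.031*hx
bot.reach(st+[0,0,.31],q)
f=lambda m:print(m,round(get_obs()["time_s"],2),np.round(get_obs()["wrist_force"],2),np.round(get_obs()["position"],4))
f("above")
bot.servo_line(st+[0,0,.23],velocity=.1);f("lip above bar?")
bot.servo_line(st+[0,0,.197],velocity=.06);f("down")
bot.servo_line(mid+[0,0,.197],velocity=.05);f("under")
cam("wrist","pics/w4.png");cam("scene","pics/s4.png")
E
python3 -c "
import cv2
s=cv2.imread('pics/s4.png');w=cv2.imread('pics/w4.png')
cv2.imwrite('pics/z9.png',cv2.hconcat([cv2.resize(s[130:290,240:380],(396,453)),cv2.resize(w[130:430,180:444],(400,453))]))"
```

```text
above 7.48 [ 0.63  1.11 -1.12] [ 0.4926 -0.0157  0.3098]
lip above bar? 8.43 [ 0.47 -0.63 -0.1 ] [ 0.4925 -0.0157  0.2305]
down 9.13 [ 0.   -0.12 -1.42] [ 0.4922 -0.0158  0.1969]
under 9.9 [ 0.09  0.01 -0.42] [ 0.5227 -0.018   0.1968]
```

View pics/z9.png

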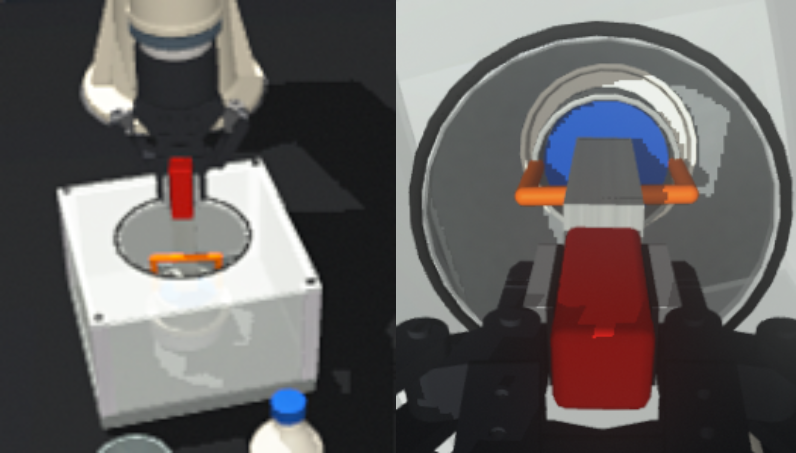

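No contact so far. The shank is on the robot side of the bar and centred between the uprights, and the bail passes through the hook. Lifting.

```bash
python3 - <<'E'
from h import *
p=np.array([.523,-.018,0])
f=lambda m:print(m,round(get_obs()["time_s"],2),np.round(get_obs()["wrist_force"],2),np.round(get_obs()["position"],4))
bot.servo_line(p+[0,0,.222],velocity=.03);bot.dwell(.3);f("hung?")
bot.servo_line(p+[0,0,.27],velocity=.05);f("a")
bot.servo_line(p+[0,0,.355],velocity=.08);bot.dwell(.4);f("up")
cam("wrist","pics/w5.png");cam("scene","pics/s5.png")
E
python3 -c "
import cv2
s=cv2.imread('pics/s5.png');w=cv2.imread('pics/w5.png')
cv2.imwrite('pics/z10.png',cv2.hconcat([cv2.resize(s[100:290,220:380],(396,453)),cv2.resize(w[130:430,180:444],(400,453))]))"
```

```text
hung? 11.28 [ 0.5   0.29 -2.27] [ 0.523  -0.018   0.2219]
a 12.39 [-0.05 -0.54 -1.57] [ 0.5228 -0.018   0.2696]
up 14.01 [-0.28 -0.28 -2.26] [ 0.523  -0.018   0.3549]
```

View pics/z10.png

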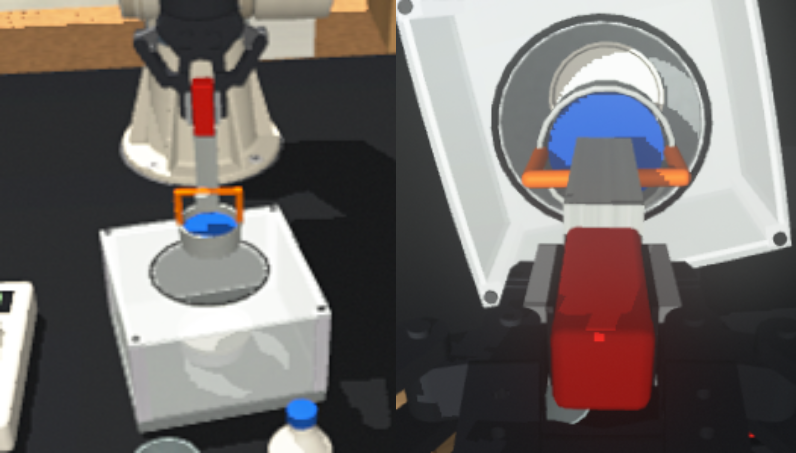

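The cup hangs level above the roof and the dish stayed on the pedestal. Carrying it over the pan now.

Run:
```python
from h import *
f=lambda m:print(m,round(get_obs()["time_s"],2),np.round(get_obs()["wrist_force"],2),np.round(get_obs()["position"],4))
bot.servo_line((.575,-.345,.355),velocity=.09);bot.dwell(.8);f("over pan")
bot.servo_line((.575,-.345,.275),velocity=.07);bot.dwell(.8);f("low")
c=cam("wrist","pics/w6.png");s=cam("scene","pics/s6.png");t=cam("top","pics/t6.png")
b=np.array((.575,-.345,.275-.217+.111)); print("bail exp",b,proj(t,b),proj(s,b),proj(c,b))
cv2.imwrite("pics/z11.png",np.hstack([cv2.resize(s["frame"][160:310,130:262,::-1],(396,450),interpolation=2),cv2.resize(c["frame"][130:430,180:444,::-1],(396,450),interpolation=2)]))
cv2.imwrite("pics/z12.png",cv2.resize(t["frame"][200:340,400:530,::-1],None,fx=4,fy=4,interpolation=2))
```

```text
over pan 18.73 [ 0.12 -0.57 -2.45] [ 0.575 -0.345  0.355]
low 20.82 [-0.35 -0.07 -2.65] [ 0.575  -0.345   0.2749]
bail exp [ 0.575 -0.345  0.169] [472.87044445 248.15150225] [181.86613167 223.59820355] [317.69971254 248.26114637]
```

View pics/z11.png

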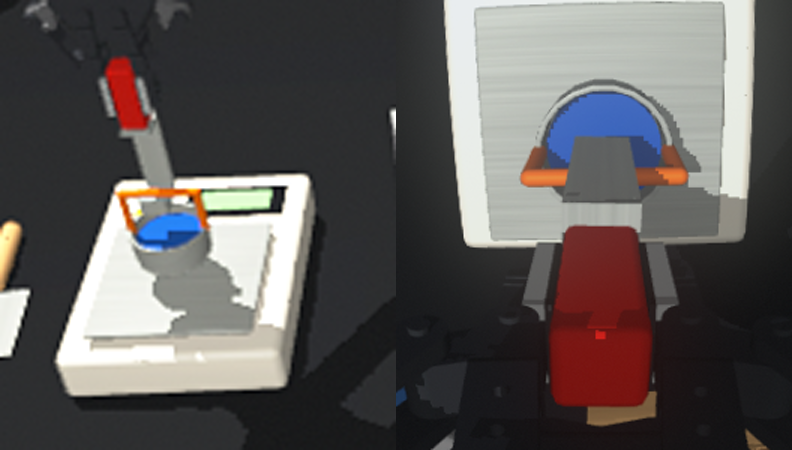

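View pics/z12.png

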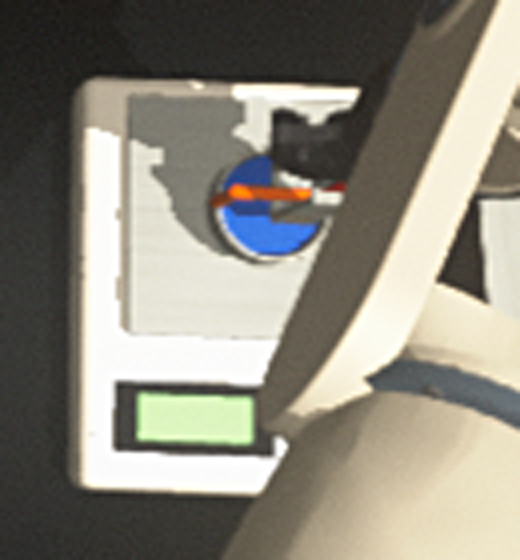

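The bar is within 2 mm of where I expected it in both views, and the cup is upright over the pan. Setting it down slowly.

Run:
```python
from h import *
f=lambda m:print(m,round(get_obs()["time_s"],2),np.round(get_obs()["wrist_force"],2),np.round(get_obs()["position"],4))
P=lambda z:(.575,-.345,z)
bot.servo_line(P(.250),velocity=.04);f("near")
bot.servo_line(P(.240),velocity=.012);bot.dwell(.2);f("touch")
bot.servo_line(P(.224),velocity=.03);bot.dwell(.3);f("slack")
c=cam("wrist","pics/w7.png");s=cam("scene","pics/s7.png")
b=np.array((.575,-.345,.138)); print("bail exp",proj(s,b),proj(c,b))
cv2.imwrite("pics/z13.png",np.hstack([cv2.resize(s["frame"][160:310,130:262,::-1],(396,450),interpolation=2),cv2.resize(c["frame"][130:430,180:444,::-1],(396,450),interpolation=2)]))
```

```text
near 21.75 [-0.52 -0.08 -1.95] [ 0.5751 -0.345   0.2501]
touch 22.93 [-0.24  0.52 -1.57] [ 0.5751 -0.345   0.2401]
slack 23.92 [-0.29 -0.   -1.76] [ 0.5751 -0.3451  0.2242]
bail exp [184.34723246 232.5737599 ] [317.95608468 258.01622857]
```

View pics/z13.png

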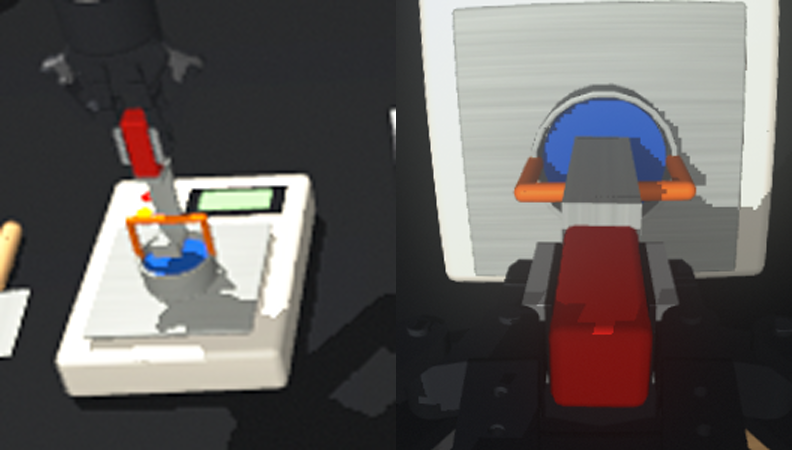

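The bar now matches the expected height for a cup standing on the pan, at (187,233) in the scene view against a predicted (184,233). The hook is slack, with its foot just above the rim. Backing out and raising.

Run:
```python
from h import *
f=lambda m:print(m,round(get_obs()["time_s"],2),np.round(get_obs()["wrist_force"],2),np.round(get_obs()["position"],4))
th=np.radians(-4);hx=np.array([np.cos(th),np.sin(th),0])
p=np.array([.575,-.345,0]);e=p-.034*hx
bot.servo_line(e+[0,0,.224],velocity=.05);f("out")
bot.servo_line(e+[0,0,.28],velocity=.06)
bot.servo_line(e+[0,0,.36],velocity=.15);f("up")
c=cam("wrist","pics/w8.png");s=cam("scene","pics/s8.png")
cv2.imwrite("pics/z14.png",np.hstack([cv2.resize(s["frame"][160:310,130:262,::-1],(396,450),interpolation=2),cv2.resize(c["frame"][130:430,180:444,::-1],(396,450),interpolation=2)]))
```

```text
out 24.85 [-0.88 -0.24 -1.07] [ 0.5413 -0.3427  0.2242]
up 26.62 [ 0.21 -0.32 -2.18] [ 0.5407 -0.3424  0.359 ]
```

View pics/z14.png

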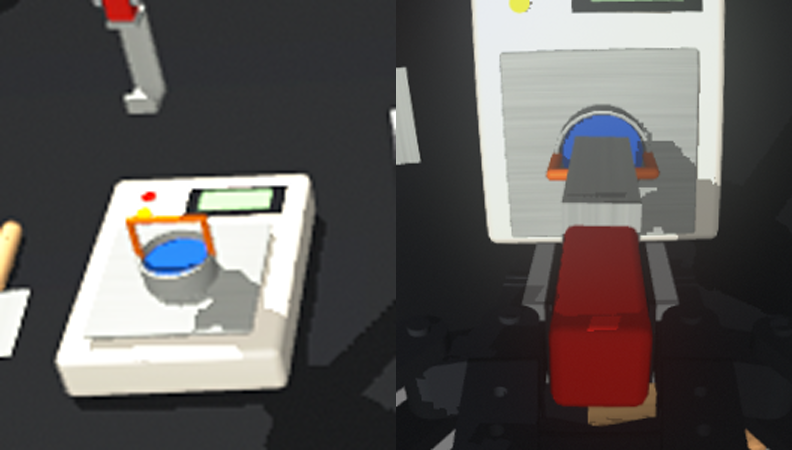

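The cup stands upright on the pan, free of the hook. Returning the hook to the pose I picked it up from.

Run:
```python
from h import *
f=lambda m:print(m,round(get_obs()["time_s"],2),np.round(get_obs()["wrist_force"],2),np.round(get_obs()["position"],4))
q=down(np.radians(94))
bot.reach((.5278,.2975,.33),q);bot.dwell(.3)
bot.servo_line((.5278,.2975,.20),velocity=.12);f("above caddy")
cam("scene","pics/s9.png");c=cam("wrist","pics/w9.png")
cv2.imwrite("pics/z15.png",cv2.resize(c["frame"][130:430,180:444,::-1],None,fx=1.8,fy=1.8))
```

```text
above caddy 30.53 [-0.19 -1.01 -1.19] [0.5283 0.2978 0.2008]
```

View pics/z15.png

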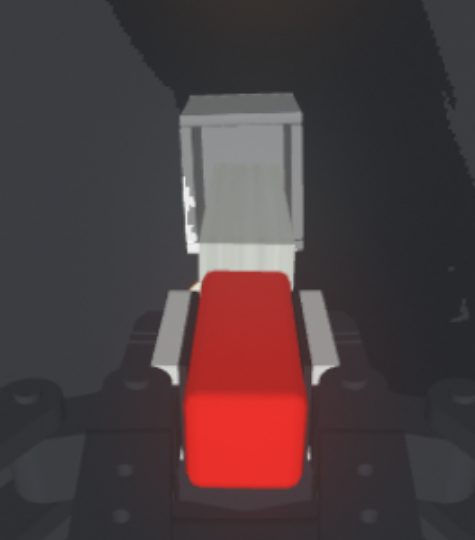

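The shank lines up inside the caddy opening. Lowering, releasing and retreating.

```bash
python3 - <<'E'
from h import *
f=lambda m:print(m,round(get_obs()["time_s"],2),np.round(get_obs()["wrist_force"],2),np.round(get_obs()["position"],4))
bot.servo_line((.5278,.2975,.135),velocity=.08);f("in")
bot.servo_line((.5278,.2975,.1205),velocity=.025);bot.dwell(.2);f("floor")
hand.move_gripper(.06);bot.dwell(.2);f("open")
hand.move_gripper(.085)
bot.servo_line((.5278,.2975,.20),velocity=.08)
bot.servo_line((.50,.2975,.32),velocity=.15);
bot.reach((.30,.50,.32),down(np.radians(94)));bot.dwell(.3);f("away")
s=cam("scene","pics/s10.png");t=cam("top","pics/t10.png")
E
python3 -c "
import cv2
s=cv2.imread('pics/s10.png');t=cv2.imread('pics/t10.png')
cv2.imwrite('pics/z16.png',cv2.resize(s[180:300,100:520],(798,228),interpolation=2))
a=cv2.resize(t[210:340,60:560],(800,208),interpolation=2)
cv2.imwrite('pics/z17.png',cv2.vconcat([a,cv2.resize(cv2.hconcat([t[230:330,160:260],t[220:320,280:380],t[205:305,415:515]]),(800,267),interpolation=2)]))"
```

```text
in 31.59 [-0.33  0.62 -1.34] [0.5282 0.2977 0.1354]
floor 32.52 [ 0.36  0.15 -1.85] [0.5278 0.2975 0.1204]
open 33.18 [-0.39 -0.15 -0.03] [0.5278 0.2975 0.1205]
away 37.08 [-0.84 -0.09  0.66] [0.3008 0.4995 0.32  ]
```

View pics/z16.png

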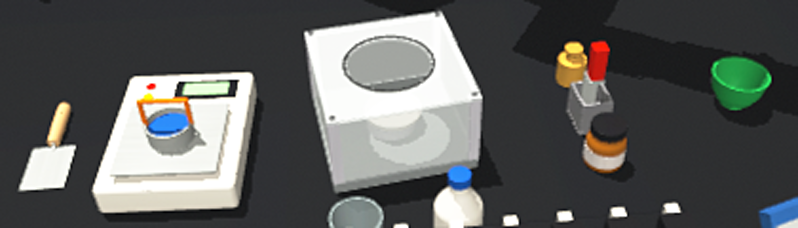

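View pics/z17.png

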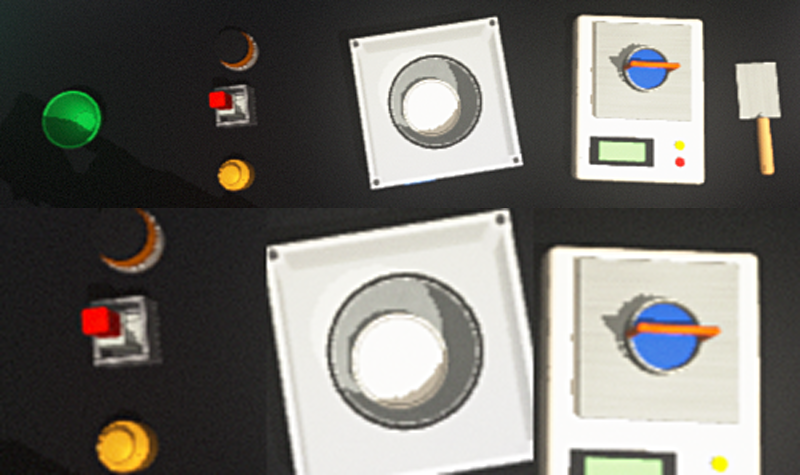

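Run:
```python
from h import *
t=cam("top");f=t["frame"].astype(int)
def blob(m,box,z,n):
    x0,y0,x1,y1=box;ys,xs=np.nonzero(m[y0:y1,x0:x1]);print(n,len(xs),np.round(onz(t,((xs.min()+xs.max())/2+x0,(ys.min()+ys.max())/2+y0),z),4))
r,g,b=f[...,0],f[...,1],f[...,2]
blob((r>235)&(g>235)&(b>235),(310,258,350,300),.05,"dish(pedestal ~.524,-.0195)")
blob((b>140)&(r<110),(440,220,490,290),.095,"puck (pan .575,-.345)")
blob((r>200)&(g<50),(180,255,215,290),.15,"handle top (was .528,.298)")
```

```text
dish(pedestal ~.524,-.0195) 752 [ 0.5152 -0.0161  0.05  ]
puck (pan .575,-.345) 337 [ 0.5734 -0.3444  0.095 ]
handle top (was .528,.298) 78 [0.5288 0.2972 0.15  ]
```

Run:
```python
from workcell import hand_in,get_obs
print(hand_in(),get_obs()["time_s"])
```

```text
the job is handed in; nothing more can be done
the job is handed in; nothing more can be done
```

I lifted the cup out through the port with the hook and set it upright on the balance pan. I then unhooked it, stood the hook back in its caddy, moved the arm clear and handed in after about 37 s of the 67 s allowed. `hand_in` gives no verdict, so everything below is from my own last camera checks:

- **Cup:** it stands upright and free of the hook, about 2 mm from the pan's centre. The readings during the set-down stayed within about 3 N.
- **Hook:** it is upright in the caddy, with its handle within about 1 mm of where it started.
- **Dish:** it lies on the pedestal and looks flat. My rough bright-pixel measurement puts its centre about 9 mm from the pedestal's centre. That is more than the roughly 5 mm of play would suggest. The mask caught only part of the dish, so I think that figure is too high; it is within the 20 mm limit either way.
- **Other items:** all of them look unmoved in the pictures, though I did not measure their positions at the end.
- **Disagreement between views:** the scene camera put the bail's angle at about 7° and the other two cameras at about 3°. I used 4°, and the hook slid under the bar without touching it.

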